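Flip the queue flag of the wafer tub

TASK

On the queue rack, each of three places has its own flip flag in front of it. Find the place where the wide wafer tub stands and push its flag right over its pivot, so that it lies flat on the tub's side and shows its disc face. Leave the other two flags lying as they are, and do not lift or shift the tub, the other items on the rack or the things around it.

Things in the scene. Friction and masses are not known exactly. Their poses are not given: they have to be found in the camera images.
- rack: Queue rack, fixed to the bench: dark steel plate 189 x 270 x 10 mm with three flip flags in a row, 85 mm apart, and behind each a marked round place for an item. Origin at bench height under the middle pivot; x points from flags to places (away from the robot, turned up to 15 degrees either way), y left along the row, z up. Plate spans x -56 to 133 mm, y -135 to 135 mm.
- flag_left (a joint): Flip flag, left (+y): white plate 4 mm thick on a level axle along rack y. rad: 0 = paddle level on the robot's side, black bar on top; pi/2 = upright; pi = level on the place's side, black disc on top. Turns only 0 to pi; stiff (0.03 N m), stays where left; starts at 0 to 0.2. Pressing its tail down raises the paddle, which can then be pushed over and pressed flat.
- pivot_left (a point): Middle of the left (+y) flag's axle, 60 mm above the bench. Paddle 46 mm wide, free edge 50 mm from the axle; opposite, a tail 30 mm wide reaches 32 mm past the axle, nothing under it down to the plate (10 mm above the bench). Beside the flag: two cheeks 55 mm apart inside, 18 mm long in x, 69 mm high, with inner stop lugs 41 mm apart, 26 mm long in x, just below the flag.
- place_left (a point): Centre of the round place (74 mm across) behind the left (+y) flag, on the plate's top, 10 mm above the bench, 95 mm from the axle along rack x.
- flag_mid (a joint): Flip flag, middle: white plate 4 mm thick on a level axle along rack y. rad: 0 = paddle level on the robot's side, black bar on top; pi/2 = upright; pi = level on the place's side, black disc on top. Turns only 0 to pi; stiff (0.03 N m), stays where left; starts at 0 to 0.2. Pressing its tail down raises the paddle, which can then be pushed over and pressed flat.
- pivot_mid (a point): Middle of the middle flag's axle, 60 mm above the bench. Paddle 46 mm wide, free edge 50 mm from the axle; opposite, a tail 30 mm wide reaches 32 mm past the axle, nothing under it down to the plate (10 mm above the bench). Beside the flag: two cheeks 55 mm apart inside, 18 mm long in x, 69 mm high, with inner stop lugs 41 mm apart, 26 mm long in x, just below the flag.
- place_mid (a point): Centre of the round place (74 mm across) behind the middle flag, on the plate's top, 10 mm above the bench, 95 mm from the axle along rack x.
- flag_right (a joint): Flip flag, right (-y): white plate 4 mm thick on a level axle along rack y. rad: 0 = paddle level on the robot's side, black bar on top; pi/2 = upright; pi = level on the place's side, black disc on top. Turns only 0 to pi; stiff (0.03 N m), stays where left; starts at 0 to 0.2. Pressing its tail down raises the paddle, which can then be pushed over and pressed flat.
- pivot_right (a point): Middle of the right (-y) flag's axle, 60 mm above the bench. Paddle 46 mm wide, free edge 50 mm from the axle; opposite, a tail 30 mm wide reaches 32 mm past the axle, nothing under it down to the plate (10 mm above the bench). Beside the flag: two cheeks 55 mm apart inside, 18 mm long in x, 69 mm high, with inner stop lugs 41 mm apart, 26 mm long in x, just below the flag.
- place_right (a point): Centre of the round place (74 mm across) behind the right (-y) flag, on the plate's top, 10 mm above the bench, 95 mm from the axle along rack x.
- wafer_tub: Wafer tub: off-white wide round screw-top tub, 68 mm across, 46 mm tall, the widest and bulkiest thing on the rack; stands on one of the three places (any of them). Origin at the centre of its underside, z up.
- wafer_carrier_0: Flat round white single-wafer carrier, 63 mm across and 12 mm high, on another place of the rack. Origin at the centre of its underside.
- spare_chuck: White mushroom-shaped spare chuck, 44 mm disc on an 18 mm stem, 36 mm tall, on the remaining place. Origin at the centre of its underside.
- vial_1: Slim brown vial, 20 mm across, 53 mm tall, on the bench left of the rack. Origin at its underside.
- dropper_bottle: Small brown bottle, 38 mm across, 80 mm tall, on the bench right of the rack. Origin at its underside.
- foil_box: Long carton 46 x 200 x 46 mm on the bench far left. Origin at the centre of its underside.
- pen: Pen, 140 mm long, 9 mm thick, on the bench far left. Origin at its underside.
- beaker: Glass beaker, 54 mm across, 70 mm tall, on the bench far right. Origin at its underside.
- resist_amber_b: Brown bottle, 52 mm across, 114 mm tall, on the bench far right. Origin at its underside.
There are look-alikes about, which are no part of the job. Of the things shaped like the wafer_tub, the white one is meant.

How it is judged:
At the end, for the whole second after the job is handed in: The flag in front of the wafer tub is at rest beyond 2.95 rad (within 11 degrees of flat on the tub's side), the other two flags are below 0.4 rad, and the tub and all bystanders are within 25 mm of where they started (((horizontal distance between wafer_tub and place_left below 0.035 m and value of joint flag_left above 2.95 rad and value of joint each of flag_mid, flag_right below 0.4 rad) or (horizontal distance between wafer_tub and place_mid below 0.035 m and value of joint flag_mid above 2.95 rad and value of joint each of flag_left, flag_right below 0.4 rad) or (horizontal distance between wafer_tub and place_right below 0.035 m and value of joint flag_right above 2.95 rad and value of joint each of flag_left, flag_mid below 0.4 rad)) and velocity of joint each of flag_left, flag_mid, flag_right below 0.1 rad/s and distance of each of wafer_tub, wafer_carrier_0, spare_chuck, vial_1, dropper_bottle, foil_box, pen, beaker, resist_amber_b from where it was at the start of the episode below 0.025 m); the robot touches nothing.
It fails at once if the flag of another place is raised more than 0.6 rad ((horizontal distance between wafer_tub and place_left below 0.035 m and value of joint any of flag_mid, flag_right above 0.6 rad) or (horizontal distance between wafer_tub and place_mid below 0.035 m and value of joint any of flag_left, flag_right above 0.6 rad) or (horizontal distance between wafer_tub and place_right below 0.035 m and value of joint any of flag_left, flag_mid above 0.6 rad)).
It fails at once if the wafer tub is lifted, carried or shifted more than 25 mm (distance of wafer_tub from where it was at the start of the episode above 0.025 m).
It fails at once if a bystander is lifted or shifted more than 25 mm (distance of any of wafer_carrier_0, spare_chuck, vial_1, dropper_bottle, foil_box, pen, beaker, resist_amber_b from where it was at the start of the episode above 0.025 m).
It also fails if it takes over 48 s, if anything falls off the work surface, if the arm or the gripper's body presses on something with over 40 N, if the wrist force passes 120 N, or if a joint passes its speed limit or range.

ROBOT

A 6-joint arm with a two-finger parallel gripper is mounted at the origin on a cart in front of the work surface, level with it; the furniture and walls round the work are solid. World frame = base frame: x ahead of the robot, y to its left, z up, the work surface at z = 0. Lengths are in m, angles in rad, forces in N, time in s.
With the tool pointing down it reaches from about 0.375 to 0.975 m from the base axis. Payload 3.8 kg.
Tool frame: the origin (TCP) lies at the very end of the fingers, on their centre line; the grasp point (between the pads) lies behind it (bot.tcp_to_grasp is the y of the grasp point in the tool frame, in m); y points along the fingers, z is the direction in which the jaws open and shut, and the axes are right-handed (so a half turn about y gives the same grasp; the last joint's range is limited). The gripper opens to 85 mm and grips with 20 to 120 N. Pads are 22 mm wide; open, the fingers measure 114 mm over their backs; the gripper's body (76 mm by 85 mm) begins 54 mm behind the grasp point. The pads swing forward as they close: fully open they stand 13 mm farther back than shut.
Start: joints at [1.282, 0.264, 1.604, -0, 1.274, -0.037], TCP at [0.168, 0.654, 0.231] pointing down, gripper open.
Joint ranges: [-2.63, 2.63], [-0.94, 2.18], [0.31, 2.57], [-1.31, 4.45], [0, 2.66], [-2.55, 2.55]. Speed limits (rad/s): [2.57, 2.57, 3.14, 3.14, 3.14, 3.14].

INTERFACE

Orientations are given as a rotation vector (axis times angle).
In Python, from workcell import bot, optics, workorder gives the robot as it stands.
- The arm moves only by the shell command python3 -m handwheel 'ROWS' [FORCE]. ROWS is JSON, a list of rows, each a list of 7 numbers: the shift along the tool's x, y, z in m, then the turn, a rotation vector about the tool's x, y, z in rad, then the opening, from 0 (shut) to 1 (fully open). A call has 1 to 8 rows; each row shifts and turns the commanded pose from where the row before left it, along the tool's axes as they then stand; what a row does not reach is not made up. A row lasts 1/8 s, in which the tool goes at most 62.5 mm and 10.7 degrees, less where a joint would pass 70% of its speed; a pose out of reach is approached as far as the arm can. A call with a gripper value outside its range is refused whole. The fingers move at their own pace and stop on an object; FORCE is the grip in N (left out, the last holds). Time passes only in rows, so rows that do not move let the fingers close. It gives the time, the measured TCP pose, the force and the opening at its end, in the units of the state.
- bot.read_state(): the state, without advancing time (a new reading comes with each control period).
- optics.read_camera(name): name is "scene" or "top"; returns a dict with "image" (384x512x3 uint8, red, green, blue), "z_map" (384x512 float32, m along the optical axis (not along the pixel's ray), 0 where there is no reading), "mtx" (3x3 intrinsics, pixels), "dist" ([k1, k2, p1, p2, k3] as OpenCV has them; the pictures are not rectified), "world_from_camera" (4x4, takes a point from camera to world coordinates). Camera axes: x right, y down, z forward; pixel columns grow to the right and rows downward; lengths in m; the calibration is good to about 2 mm. A picture is of the moment at which its call begins.
- workorder.finish_job(): hands the job in, once; it reports no verdict.
The state is a dict: "time": time; "q": joint angles; "joint_vel": joint speeds; "joint_torque": joint torques, N m; "tool_pos": TCP position; "tcp_rot": TCP orientation; "wrist_force": force on the tool from outside, world axes, zero at the start; "torque": the same for the moment, N m; "width": opening from 0.0 (shut) to 1.0 (fully open).
Only numpy, scipy, OpenCV 4.12 (cv2) and the standard library are available. Lean on these libraries where they do the work, as an engineer would, in place of code of your own. Each camera call takes 0.05 s, during which the arm holds its last target.

## Working session

There is one attempt and no reset: what is moved stays moved. The work goes in short steps, Python scripts to look and compute and a shell command to move; the robot and the scene stay as the last step left them, time stands still between calls to the robot, and variables do not carry over. Pictures are saved under pics/ and viewed, and the job is handed in when it is done.

```bash
mkdir -p pics; ls; python3 - <<'E'
from workcell import bot, optics, workorder
import cv2,numpy as np
print(bot.read_state(), bot.tcp_to_grasp)
for n in ["scene","top"]:
    d=optics.read_camera(n); np.savez(f"{n}0.npz",**d)
    cv2.imwrite(f"pics/{n}0.png",cv2.resize(d["image"][:,:,::-1],(768,576)))
    print(n,d["mtx"].tolist(),d["dist"],d["world_from_camera"].round(3).tolist(),(d["z_map"]>0).mean())
E
```

```text
pics
{'time': 0.0, 'q': array([ 1.28208959e+00,  2.64775254e-01,  1.60534393e+00, -2.15701734e-06,
        1.27373314e+00, -3.69060339e-02]), 'joint_vel': array([ 1.02181799e-05,  2.53753551e-04, -1.09046797e-03,  1.20153463e-03,
        1.15769273e-05, -9.19216762e-04]), 'joint_torque': array([-1.01126821e-03, -5.15107656e+01, -3.67319870e+01, -8.86894509e-05,
        1.31132256e-02,  1.51192296e-05]), 'tool_pos': array([0.16797427, 0.65301466, 0.2299634 ]), 'tcp_rot': array([-1.56397523,  0.19801608, -0.19744253]), 'wrist_force': array([-0.47908419, -0.02662038, -0.47347165]), 'torque': array([-0.01688406,  0.02914974, -0.04039472]), 'width': 0.9989813737552558} -0.0187
scene [[468.8376233284943, 0.0, 259.11193917603384], [0.0, 468.8376233284943, 192.79990320001554], [0.0, 0.0, 1.0]] [0.02856097 0.         0.         0.         0.        ] [[0.808, -0.413, 0.42, -0.147], [-0.589, -0.582, 0.561, -0.919], [0.013, -0.7, -0.714, 1.225], [0.0, 0.0, 0.0, 1.0]] 0.9961446126302084
top [[428.91472009467697, 0.0, 261.69914795830175], [0.0, 428.91472009467697, 190.34278214895298], [0.0, 0.0, 1.0]] [-0.00876788  0.          0.          0.          0.        ] [[-0.011, -0.997, 0.081, 0.376], [-1.0, 0.012, 0.012, -0.015], [-0.013, -0.08, -0.997, 1.817], [0.0, 0.0, 0.0, 1.0]] 0.9957631429036459
```

View pics/scene0.png

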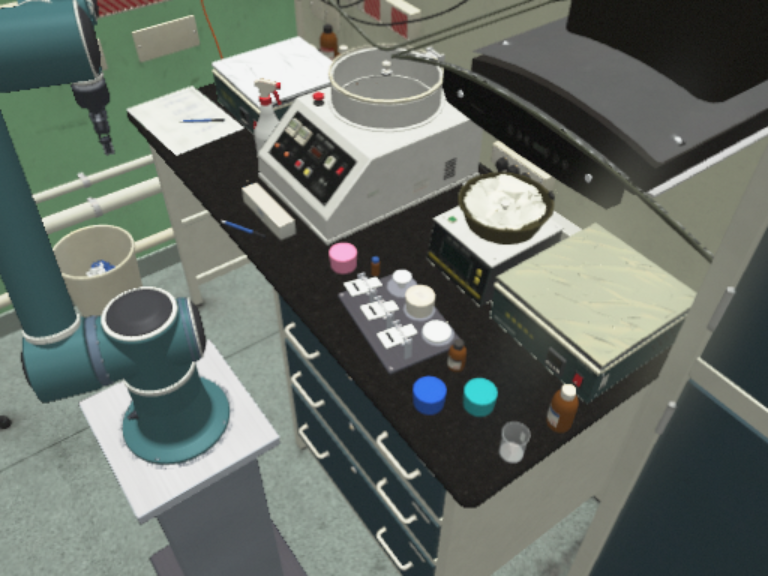

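View pics/top0.png

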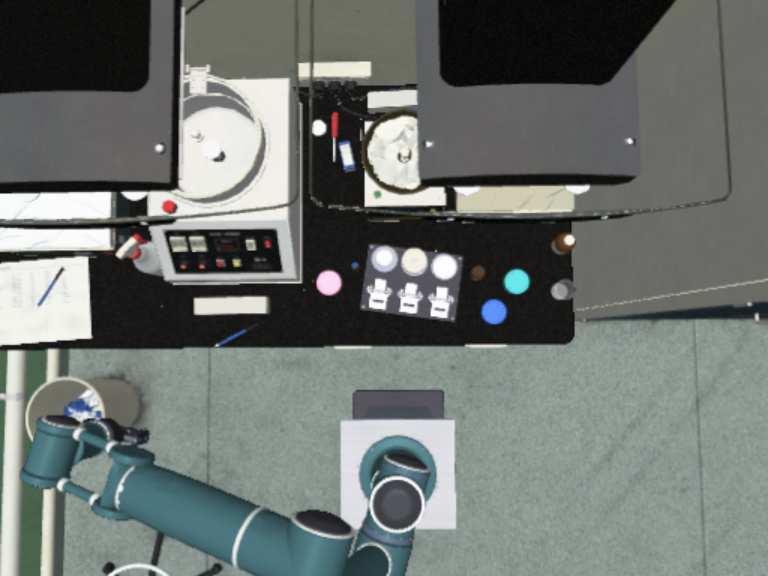

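```bash
cat > h.py <<'E'
import cv2,numpy as np
def load(n): return dict(np.load(n))
def pts(d):
    h,w=d["z_map"].shape
    u,v=np.meshgrid(np.arange(w),np.arange(h))
    p=cv2.undistortPoints(np.stack([u,v],-1).reshape(-1,1,2).astype(float),d["mtx"],d["dist"]).reshape(h,w,2)
    P=np.dstack([p,np.ones((h,w))])*d["z_map"][...,None]
    T=d["world_from_camera"]; return P@T[:3,:3].T+T[:3,3]
def ray(d,u,v,z):
    p=cv2.undistortPoints(np.array([[[u,v]]],float),d["mtx"],d["dist"]).ravel()
    T=d["world_from_camera"]; r=T[:3,:3]@[p[0],p[1],1]; return T[:3,3]+r*(z-T[2,3])/r[2]
def crop(d,x0,x1,y0,y1,k,f):
    cv2.imwrite(f,cv2.resize(d["image"][y0:y1,x0:x1,::-1],None,fx=k,fy=k,interpolation=cv2.INTER_CUBIC))
E
python3 - <<'E'
from h import *
s=load("scene0.npz");t=load("top0.npz")
crop(s,215,315,160,250,6,"pics/c1.png");crop(t,230,320,155,220,8,"pics/c2.png")
E
```

```text
(no output)
```

View pics/c1.png

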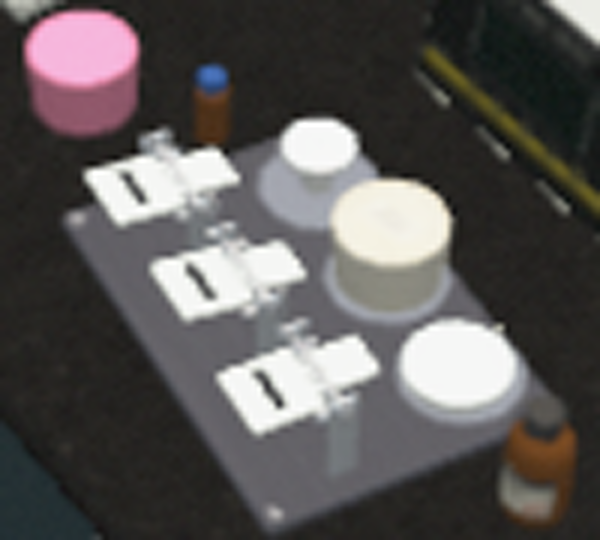

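View pics/c2.png

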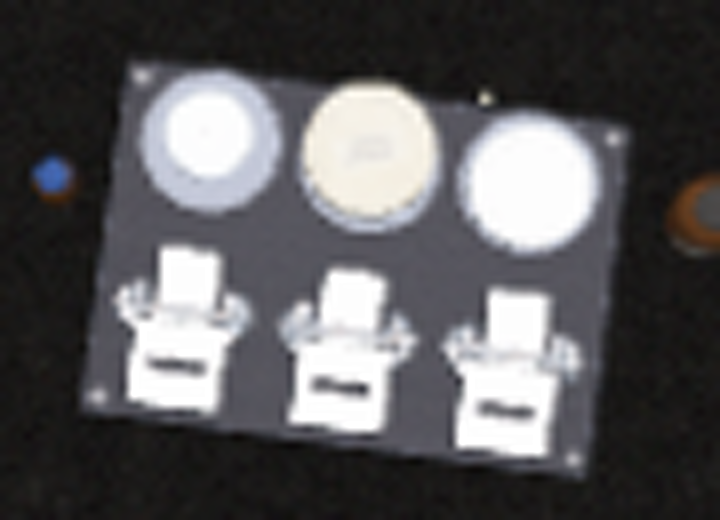

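Could be taken for the tub (pixels in the 768x576 scene view): off-white tub (420,302), pink tub (343,258), blue (430,395), teal (480,397), flat white carrier (437,333), mushroom chuck (402,280). The crops show the off-white, bulky one on the rack's middle place, so the flag I need is flag_mid.

```bash
python3 - <<'E'
from h import *
t=load("top0.npz");s=load("scene0.npz")
im=t["image"].astype(int)
# plate: corners of dark-grey quad by screws & mask
g=im.mean(2); 
m=np.zeros(g.shape,np.uint8); sub=(slice(155,222),slice(232,318))
m[sub]=(g[sub]>45)
m=cv2.morphologyEx(m,cv2.MORPH_OPEN,np.ones((3,3)))
n,l,st,c=cv2.connectedComponentsWithStats(m); k=1+st[1:,4].argmax()
cn=max(cv2.findContours((l==k).astype(np.uint8),0,2)[0],key=cv2.contourArea)
box=cv2.boxPoints(cv2.minAreaRect(cn)); 
W=np.array([ray(t,*b,0.01) for b in box]); print("box",box.round(1).tolist(),W.round(4).tolist())
e=[np.linalg.norm(W[i]-W[i-1]) for i in range(4)]; print(e)
# flags: white mask in lower half of rack in top
for nm,d,reg in(("top",t,(150,225,225,325)),("scene",s,(160,245,220,320))):
    P=pts(d);i=d["image"].astype(int)
    w=(i.min(2)>215); mm=np.zeros(w.shape,np.uint8); a,b,c0,c1=reg
    mm[a:b,c0:c1]=w[a:b,c0:c1]
    n,l,st,c=cv2.connectedComponentsWithStats(mm)
    for k in range(1,n):
        if st[k,4]>25:
            q=P[l==k]; print(nm,k,st[k],c[k].round(1),q.mean(0).round(4),np.percentile(q[:,2],[5,50,95]).round(4),ray(d,*c[k],.064).round(4))
E
```

```text
box [[239.3000030517578, 206.0], [245.39999389648438, 160.5], [309.29998779296875, 169.0], [303.20001220703125, 214.5]] [[0.4573, 0.1009, 0.01], [0.6504, 0.0737, 0.01], [0.6104, -0.1969, 0.01], [0.4183, -0.1675, 0.01]]
[np.float64(0.2711935534715437), np.float64(0.19500706558276412), np.float64(0.273479551514962), np.float64(0.19434466978036222)]
top 1 [251 166  11  11  97] [255.8 171.2] [0.6002 0.029  0.0424] [0.0096 0.0455 0.0527] [0.5974 0.0285 0.064 ]
top 2 [268 166  16  16 193] [275.8 173.2] [ 0.5881 -0.0535  0.0643] [0.0474 0.0552 0.0633] [ 0.588  -0.0535  0.064 ]
top 3 [289 171  15  15 183] [295.9 177.8] [ 0.5726 -0.1388  0.0204] [0.0108 0.0211 0.0287] [ 0.5678 -0.1359  0.064 ]
top 5 [245 186  14  20 166] [251.8 196.2] [0.4945 0.0459 0.0635] [0.0542 0.0637 0.0716] [0.4945 0.0459 0.064 ]
top 6 [267 189  12  20 161] [272.6 199.1] [ 0.4816 -0.0392  0.0637] [0.0517 0.0639 0.0724] [ 0.4815 -0.0392  0.064 ]
top 10 [286 192  13  20 161] [292.9 201.9] [ 0.4685 -0.1214  0.0725] [0.0545 0.0613 0.0702] [ 0.4689 -0.1219  0.064 ]
scene 1 [308 160  12  10  68] [315.2 163. ] [ 0.7412 -0.0559  0.1326] [0.1289 0.1323 0.1368] [ 0.7969 -0.0018  0.064 ]
scene 2 [262 180  12   9  84] [267.7 183.8] [0.5902 0.0158 0.0596] [0.0408 0.0457 0.0511] [0.5873 0.012  0.064 ]
scene 3 [230 185  25  12 153] [241.2 189.8] [0.4949 0.0433 0.062 ] [0.0566 0.0619 0.0682] [0.4937 0.0416 0.064 ]
scene 4 [271 191  18  13 188] [279.8 196.6] [ 0.585  -0.0607  0.0619] [0.0514 0.0556 0.0602] [ 0.5835 -0.0622  0.064 ]
scene 6 [241 201  25  12 165] [252.2 205.5] [ 0.4824 -0.0408  0.0632] [0.0562 0.064  0.0705] [ 0.4819 -0.0413  0.064 ]
scene 8 [282 214  19  14 206] [290.9 220.2] [ 0.5729 -0.1411  0.0211] [0.0164 0.021  0.0264] [ 0.5472 -0.1689  0.064 ]
scene 9 [252 216  26  16 197] [264.1 222.8] [ 0.4671 -0.129   0.0671] [0.0573 0.0618 0.0662] [ 0.4686 -0.1269  0.064 ]
```

```bash
cat > w.py <<'E'
import numpy as np
from scipy.spatial.transform import Rotation as R
from workcell import bot
yaw=-0.148; O=np.array([.495,-.042,0]); RR=R.from_euler('z',yaw).as_matrix()
def report(tgt=None):
    s=bot.read_state(); T=R.from_rotvec(s["tcp_rot"]).as_matrix(); p=s["tool_pos"]
    print("t",round(s["time"],2),"rackpos mm",(RR.T@(p-O)*1000).round(1),"F",s["wrist_force"].round(1),"w",round(s["width"],2))
    print("tool axes in rack (cols)",(RR.T@T).round(3).tolist())
    if tgt is not None: # rack mm
        d=O+RR@(np.array(tgt)/1000)-p; print("tool shift",(T.T@d).round(4))
    return s,T
E
python3 - <<'E'
from w import *
s,T=report([24,0,150])
# wanted: y down, z along +-rack y
for sg in(1,-1):
    z=RR@[0,sg,0]; y=np.array([0,0,-1.]); D=np.column_stack([np.cross(y,z),y,z])
    print(sg,R.from_matrix(T.T@D).as_rotvec().round(3))
E
```

```text
t 0.1 rackpos mm [-425.9  639.2  230.1] F [-1.   0.4  1. ] w 1.0
tool axes in rack (cols) [[0.995, -0.0, 0.104], [-0.104, -0.002, 0.995], [-0.0, -1.0, -0.002]]
tool shift [ 0.5138  0.0812 -0.589 ]
1 [ 0.002 -0.104 -0.   ]
-1 [0.000e+00 3.038e+00 3.000e-03]
```

```bash
python3 -m handwheel '[[0,0,0,0,-0.104,0,0],[0.032,0,-0.0457,0,0,0,0],[0.032,0,-0.0457,0,0,0,0],[0.032,0,-0.0457,0,0,0,0],[0.032,0,-0.0457,0,0,0,0],[0.032,0,-0.0457,0,0,0,0],[0.032,0,-0.0457,0,0,0,0],[0.032,0,-0.0457,0,0,0,0]]' 40; python3 -c "
from w import *
report([24,0,150])"
```

```text
time: 1.1
tool_pos: [0.3429, 0.3025, 0.2309]
tcp_rot: [-1.568, 0.116, -0.116]
wrist_force: [-0.4, -0.1, 0.2]
width: -0.005
t 1.1 rackpos mm [-201.3  318.3  230.9] F [-0.4 -0.1  0.2] w -0.0
tool axes in rack (cols) [[1.0, -0.0, -0.001], [0.001, -0.0, 1.0], [-0.0, -1.0, -0.0]]
tool shift [ 0.2251  0.081  -0.3184]
```

```bash
python3 -m handwheel '[[0.032,0,-0.0455,0,0,0,0],[0.032,0,-0.0455,0,0,0,0],[0.032,0,-0.0455,0,0,0,0],[0.032,0,-0.0455,0,0,0,0],[0.032,0,-0.0455,0,0,0,0],[0.032,0,-0.0455,0,0,0,0],[0.033,0.05,-0.0455,0,0,0,0],[0,0.05,0,0,0,0,0]]'; python3 - <<'E'
from w import *
from h import *
from workcell import optics
report([24,0,85])
for n in("scene","top"):
    d=optics.read_camera(n); np.savez(n+"1.npz",**d)
    a=(200,330,120,250) if n=="scene" else (220,330,120,220)
    crop(d,*a,4,f"pics/{n}1.png")
E
```

```text
time: 2.1
tool_pos: [0.5165, -0.0386, 0.14]
tcp_rot: [-1.568, 0.116, -0.123]
wrist_force: [0.3, 0.6, -0.4]
width: 0.001
t 2.1 rackpos mm [ 20.7   6.5 140. ] F [ 0.3  0.6 -0.4] w 0.0
tool axes in rack (cols) [[1.0, 0.004, 0.004], [-0.004, -0.001, 1.0], [0.004, -1.0, -0.001]]
tool shift [ 0.003   0.055  -0.0065]
```

View pics/scene1.png

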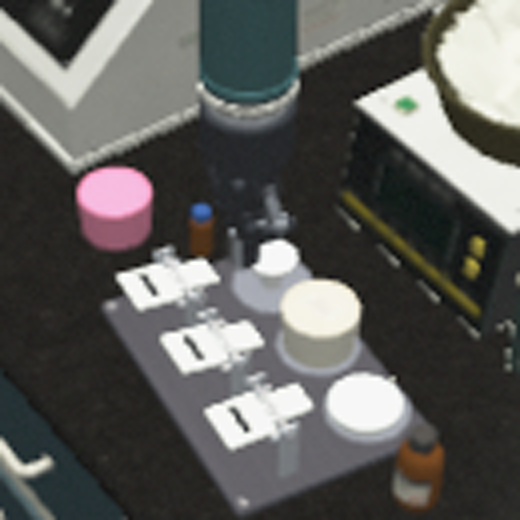

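View pics/top1.png

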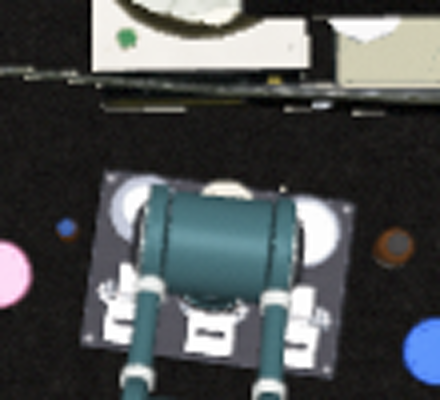

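The gripper hangs above the middle flag and nothing has been disturbed. The scene crop shows its shut fingers at about (235,235), and in the top crop the wrist hides the tail. I'll settle and then press the tail.

```bash
python3 -m handwheel '[[0,0,0,0,0,0,0]]'; python3 -c "
from w import *
report([24,0,70])"
```

```text
time: 2.33
tool_pos: [0.5136, -0.0352, 0.14]
tcp_rot: [-1.568, 0.117, -0.115]
wrist_force: [-0.0, -0.2, 0.1]
width: -0.003
t 2.33 rackpos mm [ 17.4   9.5 140. ] F [-0.  -0.2  0.1] w -0.0
tool axes in rack (cols) [[1.0, -0.001, -0.0], [0.0, 0.0, 1.0], [-0.001, -1.0, 0.0]]
tool shift [ 0.0067  0.07   -0.0095]
```

```bash
python3 -m handwheel '[[0.0085,0,-0.0095,0,0,0,0],[0,0.03,0,0,0,0,0],[0,0.03,0,0,0,0,0],[0,0,0,0,0,0,0]]'; python3 -c "
from w import *
report([26,0,70])"
```

```text
time: 2.82
tool_pos: [0.5205, -0.046, 0.0795]
tcp_rot: [-1.568, 0.117, -0.114]
wrist_force: [-0.8, -0.1, -0.1]
width: -0.002
t 2.83 rackpos mm [25.8 -0.2 79.5] F [-0.8 -0.1 -0.1] w -0.0
tool axes in rack (cols) [[1.0, -0.002, -0.001], [0.001, -0.0, 1.0], [-0.002, -1.0, -0.0]]
tool shift [0.0002 0.0095 0.0002]
```

```bash
python3 -m handwheel '[[0,0.01,0,0,0,0,0],[0,0.01,0,0,0,0,0],[0,0.008,0,0,0,0,0],[0,0.008,0,0,0,0,0],[0,0.006,0,0,0,0,0],[0,0,0,0,0,0,0]]'; python3 - <<'E'
from w import *
from h import *
from workcell import optics
report()
d=optics.read_camera("scene"); crop(d,200,330,120,250,4,"pics/s2.png")
E
```

```text
time: 3.58
tool_pos: [0.5204, -0.046, 0.037]
tcp_rot: [-1.568, 0.117, -0.115]
wrist_force: [-0.3, -0.3, -0.1]
width: -0.004
t 3.58 rackpos mm [25.8 -0.2 37. ] F [-0.3 -0.3 -0.1] w -0.0
tool axes in rack (cols) [[1.0, -0.001, -0.0], [0.0, -0.0, 1.0], [-0.001, -1.0, -0.0]]
```

View pics/s2.png

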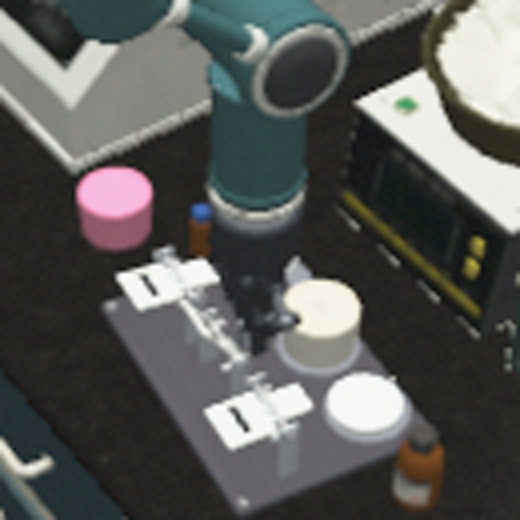

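Middle paddle is raised and seen nearly edge-on at crop (215,330). Its neighbours still lie flat. Next I'll lift, move behind the paddle and push it over.

```bash
python3 -m handwheel '[[0,-0.045,0,0,0,0,0],[0,-0.045,0,0,0,0,0],[0,0,0,0,0,0,0],[-0.05,0,0,0,0,0,0],[-0.05,0,0,0,0,0,0],[0,0,0,0,0,0,0]]'; python3 - <<'E'
from w import *
from h import *
from workcell import optics
report([-75,0,82])
d=optics.read_camera("scene"); crop(d,200,330,120,250,4,"pics/s3.png")
E
```

```text
time: 4.38
tool_pos: [0.4167, -0.0305, 0.1251]
tcp_rot: [-1.567, 0.121, -0.111]
wrist_force: [0.7, -0.5, 0.3]
width: 0.001
t 4.38 rackpos mm [-79.2  -0.2 125.1] F [ 0.7 -0.5  0.3] w 0.0
tool axes in rack (cols) [[1.0, -0.006, -0.0], [0.0, -0.0, 1.0], [-0.006, -1.0, -0.0]]
tool shift [0.0044 0.0431 0.0002]
```

View pics/s3.png

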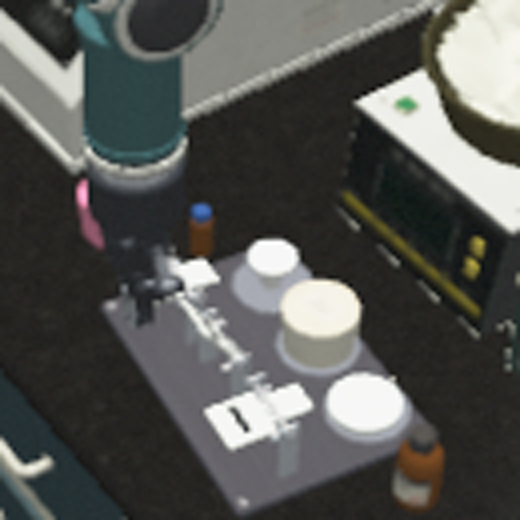

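The paddle stays up at crop (210,330), with the fingers on its robot side. Now the push.

```bash
python3 -m handwheel '[[0.004,0.0215,0,0,0,0,0],[0,0.0215,0,0,0,0,0],[0.02,0,0,0,0,0,0],[0.02,0,0,0,0,0,0],[0.02,0,0,0,0,0,0],[0.02,0,0,0,0,0,0],[0.02,0,0,0,0,0,0],[0,0,0,0,0,0,0]]'; python3 - <<'E'
from w import *
from h import *
from workcell import optics
report([34,0,82])
d=optics.read_camera("scene"); crop(d,200,330,120,250,4,"pics/s4.png")
E
```

```text
time: 5.42
tool_pos: [0.5272, -0.047, 0.0845]
tcp_rot: [-1.568, 0.115, -0.117]
wrist_force: [-0.6, 0.2, 0.1]
width: 0.0
t 5.42 rackpos mm [32.6 -0.3 84.5] F [-0.6  0.2  0.1] w 0.0
tool axes in rack (cols) [[1.0, 0.001, -0.0], [0.0, 0.0, 1.0], [0.001, -1.0, 0.0]]
tool shift [0.0014 0.0025 0.0003]
```

View pics/s4.png

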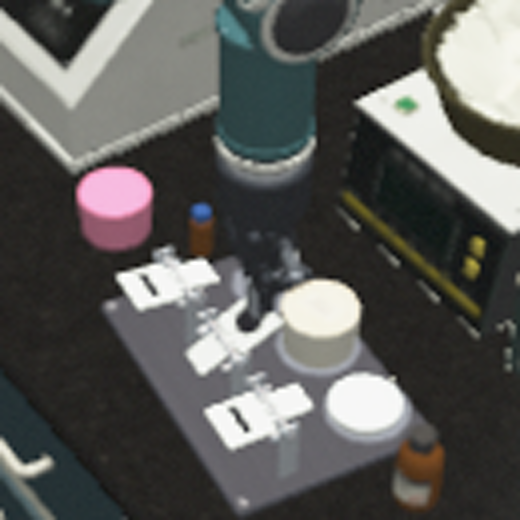

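Paddle is over its pivot, tilted under the finger at (260,325). The tail is on the robot's side at (205,355). Now I'll press it flat.

```bash
python3 -m handwheel '[[0.001,0.008,0,0,0,0,0],[0,0.007,0,0,0,0,0],[0,0.005,0,0,0,0,0],[0,0.003,0,0,0,0,0],[0,0.001,0,0,0,0,0],[0,0,0,0,0,0,0]]';python3 -c "
from w import *
report([34,0,62])"
```

```text
time: 6.22
tool_pos: [0.5253, -0.0467, 0.0618]
tcp_rot: [-1.568, 0.117, -0.115]
wrist_force: [-4.7, 0.4, 9.4]
width: -0.001
t 6.22 rackpos mm [30.7 -0.2 61.8] F [-4.7  0.4  9.4] w -0.0
tool axes in rack (cols) [[1.0, -0.001, -0.0], [0.0, -0.0, 1.0], [-0.001, -1.0, -0.0]]
tool shift [ 0.0033 -0.0002  0.0002]
```

A reaction of 9 N at z = 62 mm means the flag is on its stop. I'll retract and look.

```bash
python3 -m handwheel '[[0,-0.03,0,0,0,0,0],[0,-0.05,0,0,0,0,0],[0,-0.05,0,0,0,0,0],[-0.03,-0.02,0.05,0,0,0,0],[-0.03,0,0.05,0,0,0,0],[-0.03,0,0.05,0,0,0,0],[-0.03,0,0.05,0,0,0,0],[-0.03,0,0.05,0,0,0,0]]'; python3 -m handwheel '[[-0.03,0,0.05,0,0,0,0],[-0.03,0,0.05,0,0,0,0],[0,0,0,0,0,0,0]]'; python3 - <<'E'
from w import *
from h import *
from workcell import optics
report()
for n in("scene","top"):
    d=optics.read_camera(n)
    a=(200,330,140,250) if n=="scene" else (210,340,140,235)
    crop(d,*a,5,f"pics/{n}5.png")
    P=pts(d); Q=(P-O)@RR*1000
    w=d["image"].min(2)>150
    for nm,yc in(("L",85),("M",0),("R",-85)):
        m=w&(abs(Q[...,1]-yc)<14)&(Q[...,2]>45)&(Q[...,2]<85)&(Q[...,0]>-62)&(Q[...,0]<56)
        q=Q[m]
        print(n,nm,m.sum(),"x",np.percentile(q[:,0],[2,98]).round(),"slope deg",np.degrees(np.arctan(np.polyfit(q[:,0],q[:,2],1)[0])).round(1))
    d0=load(n+"0.npz"); df=np.abs(d["image"].astype(int)-d0["image"]).max(2)>50
    print(n,"changed px in rack/bench",[tuple(x) for x in np.argwhere(df[155:222,200:390])[:3]+[155,200]],df[150:290,225:390].sum())
E
```

```text
time: 7.22
tool_pos: [0.4131, 0.2239, 0.2107]
tcp_rot: [-1.567, 0.116, -0.117]
wrist_force: [0.7, 0.6, 0.2]
width: -0.001
time: 7.6
tool_pos: [0.3676, 0.3333, 0.2106]
tcp_rot: [-1.567, 0.112, -0.111]
wrist_force: [-0.9, -0.2, -0.4]
width: -0.0
t 7.6 rackpos mm [-181.4  352.4  210.6] F [-0.9 -0.2 -0.4] w -0.0
tool axes in rack (cols) [[1.0, -0.001, -0.006], [0.006, 0.001, 1.0], [-0.001, -1.0, 0.001]]
scene L 119 x [-48.  32.] slope deg -6.4
scene M 109 x [-30.  49.] slope deg 0.8
scene R 154 x [-48.  30.] slope deg -0.5
scene changed px in rack/bench [(np.int64(196), np.int64(264)), (np.int64(196), np.int64(265)), (np.int64(197), np.int64(261))] 187
top L 125 x [-50.  27.] slope deg -6.8
top M 109 x [-32.  46.] slope deg -0.0
top R 125 x [-50.  28.] slope deg 0.7
top changed px in rack/bench [(np.int64(184), np.int64(269)), (np.int64(184), np.int64(270)), (np.int64(184), np.int64(271))] 188
```

View pics/scene5.png

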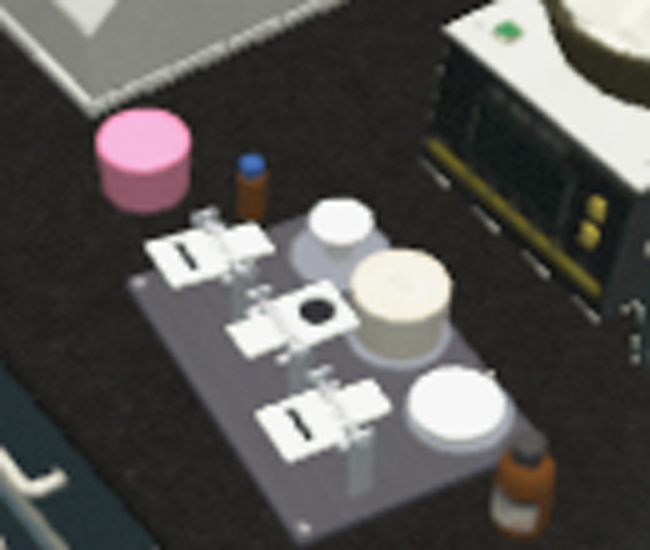

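View pics/top5.png

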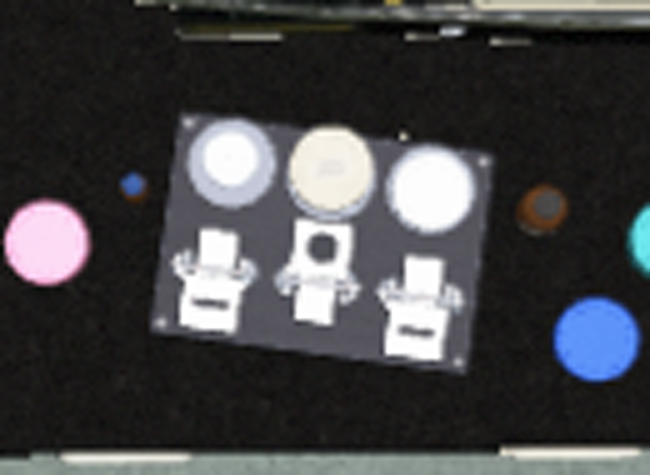

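Both views show the middle flag flat with its disc up, at (318,310) in the scene crop and (322,248) in the top crop. The other two flags still show bars, and everything else is in place. I'm handing in.

```bash
python3 -c "
from workcell import workorder
print(workorder.finish_job())"
```

```text
the job is handed in; nothing more can be done
None
```

The off-white wafer tub stands on the middle place. I pressed the middle flag's tail down, pushed its paddle over the pivot from the robot's side, pressed it flat, moved the arm clear and handed the job in at about 7.7 s.

**Middle flag:** its disc shows in both views. Its slope measured 0.8° in the scene view and 0.0° in the top view, against the 11° allowed. The fingers met about 9 N at 62 mm height, so the flag had reached its stop.

**Other two flags:** both still show their bars. The right one is within 1° of level. The left one slopes about 6.5° (0.11 rad), inside its starting range of 0 to 0.2 rad and well under the 0.4 rad limit.

**Tub and bystanders:** the tub, the other rack items, the vial and the dropper bottle look unmoved in the close crops. I did not measure their positions again, and I did not look again at the things farther out (foil box, pen, beaker, large bottle). The arm did not go near the pieces on the right, and it passed the foil box and pen on the left at over 0.2 m height.

No check failed or disagreed.

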